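# Find the thread hand of an outlet cap and take it off

### The arm

A 7-joint arm with a two-finger parallel gripper is mounted at the origin on a cart in front of the work surface, level with it; the furniture and walls round the work are solid. World frame = base frame: x ahead of the robot, y to its left, z up, the work surface at z = 0. Lengths are in m, angles in rad, forces in N, time in s.
With the tool pointing down it reaches from about 0.4 to 0.85 m from the base axis. Payload 10.4 kg.
Tool frame: the origin (TCP) lies on the centre line of the jaws, within the pads' length; the fingertips stand 11 mm ahead of it and the grasp point (between the pads) lies 8 mm behind it (tip_reach is the distance from the TCP to the fingertips, in m); z points along the fingers, y is the line along which they close (so a half turn about z gives the same grasp; the last joint's range is limited). The gripper opens to 85 mm and grips with 20 to 120 N. Pads are 22 mm wide; open, the fingers measure 114 mm over their backs; the gripper's body (76 mm by 85 mm) begins 54 mm behind the grasp point. The pads swing forward as they close: fully open they stand 13 mm farther back than shut.
Start: joints at [-1.144, 0.332, -0.065, 1.46, 0.022, 1.35, -0.088], TCP at [0.272, 0.563, 0.242] pointing down, gripper open.
Joint ranges: [-2.6, 2.6], [-0.5, 2.12], [-1.47, 1.34], [0.16, 2.42], [-1.27, 4.41], [0.06, 2.06], [-2.6, 2.6]. Speed limits (rad/s): [2.22, 2.22, 2.79, 2.79, 3.14, 3.14, 3.14].

### API

Orientations are given as a unit quaternion [x, y, z, w].
In Python, from workcell import get_obs, camera, hand_in, tip_reach gives the robot as it stands. The module is installed in compiled form; this text tells all that it offers.
- The arm moves only by the tool move_arm, never from a script. Its argument "plan" is a list of rows, each an object with "delta_pos": the shift along the tool's x, y, z in parts of the range, where 1.0 means 600 mm, a list of three; "turn": the turn, a rotation vector about the tool's x, y, z in normalised numbers (1 is 2 rad), a list of three; "fingers": the closure, from 0 (fully open) to 1 (shut). A call has 1 to 12 rows; each row is the pose to reach, as a shift and turn from the pose commanded when the call began, along the tool's axes at that moment; what a row does not reach only later rows make up. A row lasts 1/8 s, in which the tool goes at most 62.5 mm and 10.7 degrees, less where a joint would pass 70% of its speed; a pose out of reach is approached as far as the arm can. No shift or turn number may pass 1 either way. A call with a gripper value outside its range is refused whole. The fingers move at their own pace and stop on an object; "force" is the grip in N (left out, the last holds). Time passes only in rows, so rows that repeat a pose let the fingers close. It gives the time, the measured TCP pose, the force, the opening and the grip force at its end, in the units of the state.
- get_obs(): the state, without advancing time (a new reading comes with each control period).
- camera(name): name is "side" or "top"; returns a dict with "color" (384x512x3 uint8, red, green, blue), "range_z" (384x512 float32, m along the optical axis (not along the pixel's ray), 0 where there is no reading), "fx", "fy", "cx", "cy" (pixels), "R" (3x3) and "t" (3): a world point X has camera coordinates R X + t. Camera axes: x right, y down, z forward; pixel columns grow to the right and rows downward; lengths in m; the calibration is good to about 2 mm. A picture is of the moment at which its call begins.
- hand_in(): hands the job in; it is judged then, once.
The state is a dict: "clock": time; "joint_pos": joint angles; "joint_velocities": joint speeds; "tau": joint torques, N m; "position": TCP position; "ee_rot": TCP orientation; "ft_force": force on the tool from outside, world axes, zero at the start; "torque": the same for the moment, N m; "grip_width": opening from 0.0 (shut) to 1.0 (fully open); "grasp_force": force on a finger pad.
Only numpy, scipy, OpenCV 4.12 (cv2) and the standard library are available. Lean on these libraries where they do the work, as an engineer would, in place of code of your own. Each camera call takes 0.05 s, during which the arm holds its last target. There are 200 camera calls.

### The job

One outlet of this bench gas block has a right-hand thread and the other a left-hand thread, but nothing shows which is which. Lift the lock plate up off the two caps and lay it flat on the bench clear of the block; then try the cap nearest the block's inlet union both ways to find which way it loosens, and unscrew it. Finish while holding that cap in the gripper, upright and still, about a hand's width above the block and touching nothing else; leave the other cap screwed on and do not disturb the bottle, the elbow and the wrench lying about.

Things in the scene. Friction and masses are not known exactly. Their poses are not given: they have to be found in the camera images.
- outlet_block: fixed gas block: aluminium bar 52 x 176 mm (x, y) on a foot plate 84 x 196 mm, flat top 48 mm above the bench. Origin: centre of its underside; y points along the bar to the end with the inlet union (brass hexagon and hose tail, to y = +125 mm; the other end has a small plug, to y = -94). Two black valve knobs stick out in front (-x) to x = -52, below z = 40
- inlet_end_outlet (a point): axis of the outlet next to the inlet union, at the block's top (0, +50, 48 mm in the block's frame); the other outlet is at (0, -50, 48). Under each cap is a brass spout, 25 mm high, 32 mm over its thread
- cap_inlet_end: the cap to take off: hollow brass hexagon 41 mm across flats, 47 over corners, 34 high (35.5 with its round top), about 0.14 kg. Origin: centre of its open lower rim, which rests on the block's top; z up; flats face +x, -x and every 60 degrees on; at the start its axes lie along the block's. Grip two facing-away flats, fingertips just above the block's top
- cap_inlet_end_top (a point): middle of that cap's hexagon top, 34 mm above its rim. Coarse thread: tight at the start; tightened further it stops hard within 2 degrees (7 when pushed with 1.5 N m); the loosening way (it differs) it turns with under 0.3 N m, need not rise meanwhile, and lifts straight off after 50 to 74 degrees (62 is best; about 80 meets the next stop). Until then only 1 mm of play up and down
- cap_plain_end: the other cap, same shape and size, on the other outlet, thread of the contrary hand; to stay screwed on
- lock_plate: steel lock plate 60 x 170 x 5 mm (x, y, z), about 0.25 kg, its two hexagon eyes 44 mm across flats (at y = +50, -50) dropped over both caps so that they cannot turn; it lies on the block's top, 1.5 mm play all round. Origin: centre of its underside; z up, y along its length. Comes off straight up: 40 mm of lift clears the caps
- lock_plate_handle (a point): middle of the bar of the plate's bow handle: round bar 9 mm thick along the plate's y, 40 mm above the plate's underside, 32 mm between its bends. Take it from above with the fingers closing along the plate's x
- thread_bottle: bystander: small blue plastic bottle with a black nozzle, 48 mm wide, 146 mm high, standing; origin at the centre of its underside
- pipe_elbow_b: bystander: brass-coloured pipe elbow 64 x 64 x 33 mm, lying; origin under its centre
- wrench_2: bystander: combination wrench 242 mm long (along its y), 8 mm thick, lying behind the block; origin under its middle
Not all that is in view belongs to the job. Leave any blue, brown or purple look-alike of the cap_inlet_end alone.

How it is judged:
On the way:
1. the lock plate lies flat on the bench, let go, with the caps still on (height (world z) of lock_plate below 0.01 m and angle between lock_plate's own z axis and vertical below 0.1 rad and linear speed of lock_plate below 0.02 m/s and contact force between lock_plate and the fingers below 0.2 N and contact force between lock_plate and outlet_block below 0.1 N), for 0.2 s.
At the end, for the whole second after the job is handed in: Inlet-end cap in the fingers, rim 100 mm or more above the bench (52 over the block), within 14 degrees of upright, still, touching nothing else; lock plate flat on the bench off the block, released, still; other cap within 10 mm and 20 degrees of its start (all of step 1 and height (world z) of cap_inlet_end above 0.1 m and angle between cap_inlet_end's own z axis and vertical below 0.25 rad and contact force between cap_inlet_end and the fingers above 1.5 N and linear speed of cap_inlet_end below 0.03 m/s and contact force between cap_inlet_end and outlet_block below 0.1 N and contact force between cap_inlet_end and lock_plate below 0.1 N and contact force between cap_inlet_end and cap_plain_end below 0.1 N and distance of cap_plain_end from where it was at the start of the episode below 0.01 m and angle between cap_plain_end's own z axis and vertical below 0.15 rad and angle between the x axis of cap_plain_end and the x axis of outlet_block, either way round below 0.35 rad); the arm keeps its last pose, push and grip.
It fails at once if the other cap was unscrewed or pulled about (distance of cap_plain_end from where it was at the start of the episode above 0.012 m or angle between the x axis of cap_plain_end and the x axis of outlet_block, either way round above 0.5 rad).
It fails at once if a bystander was disturbed (distance of any of thread_bottle, pipe_elbow_b, wrench_2 from where it was at the start of the episode above 0.02 m).
It also fails if it takes over 53 s, if anything falls off the work surface, if the arm or the gripper's body presses on something with over 40 N, if the wrist force passes 120 N, or if a joint passes its speed limit or range.

## Working session

There is one attempt and no reset: what is moved stays moved. The work goes in short steps, Python scripts to look and compute and a tool call to move; the robot and the scene stay as the last step left them, time stands still between calls to the robot, and variables do not carry over. Pictures are saved under pics/ and viewed, at most 10 in all, crops included, and the job is handed in when it is done.

Besides the shell and the picture viewer there is one more tool, called after "Emit:" by a JSON object that holds its "method" and its "body", one argument or row to a line. move_arm: Moves the arm, as the interface text tells. Its arguments: {"type":"object","properties":{"plan":{"type":"array","items":{"type":"object","properties":{"delta_pos":{"type":"array","items":{"type":"number"}},"turn":{"type":"array","items":{"type":"number"}},"fingers":{"type":"number"}}}},"force":{"type":"number"}},"required":["plan"]}

```bash
mkdir -p pics; cat > h.py <<'E'
import numpy as np, cv2
from workcell import get_obs, camera, hand_in, tip_reach
from scipy.spatial.transform import Rotation as Ro
def cloud(c):
    z=c["range_z"]; v,u=np.mgrid[:z.shape[0],:z.shape[1]]
    P=np.stack([(u-c["cx"])/c["fx"]*z,(v-c["cy"])/c["fy"]*z,z],-1)
    W=(P-c["t"])@c["R"]; W[z==0]=np.nan
    return W
def proj(c,X):
    p=c["R"]@np.array(X)+c["t"]; return p[0]/p[2]*c["fx"]+c["cx"],p[1]/p[2]*c["fy"]+c["cy"]
E
python3 - <<'E'
from h import *
for n in("side","top"):
    c=camera(n); np.savez(n+".npz",**c); cv2.imwrite(f"pics/{n}0.png",c["color"][...,::-1])
    print(n,-c["R"].T@c["t"],c["R"][2],c["fx"])
o=get_obs(); print(o, tip_reach)
E
```

```text
side [ 0.08297635 -0.75998055  0.80775054] [ 0.41470052  0.6638794  -0.62232437] 407.5919056254084
top [0.38178766 0.01731209 1.40616587] [ 0.14216552 -0.00965488 -0.98979581] 411.49751509523657
{'clock': 0.1, 'joint_pos': array([-1.14359551,  0.33277971, -0.06472004,  1.46086609,  0.02159327,
        1.34989835, -0.08852152]), 'joint_velocities': array([-0.00099   , -0.00109923, -0.00173705, -0.00098391, -0.000429  ,
       -0.00259244,  0.0011794 ]), 'tau': array([ 1.35953738e-03, -6.26745129e+01,  4.92023514e-02, -3.92430031e+01,
        1.63760822e-02,  6.93185095e-03, -4.73144297e-06]), 'position': array([0.2715894 , 0.56254515, 0.24160944]), 'ee_rot': array([ 2.23001756e-01,  9.74817841e-01, -6.16914383e-04, -1.18200528e-04]), 'ft_force': array([-0.74299292,  0.69335048, -0.04927842]), 'torque': array([-0.00644498, -0.02738033, -0.00227332]), 'grasp_force': 0.0, 'grip_width': 1.0011464159325978} 0.011
```

View pics/side0.png

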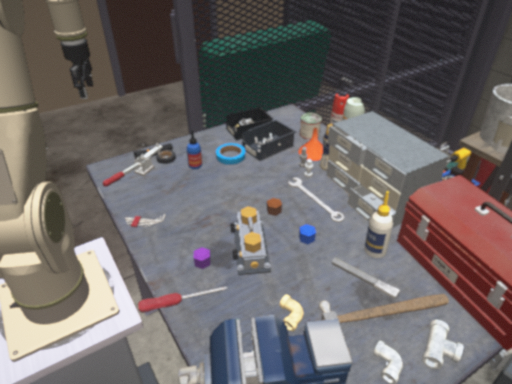

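View pics/top0.png

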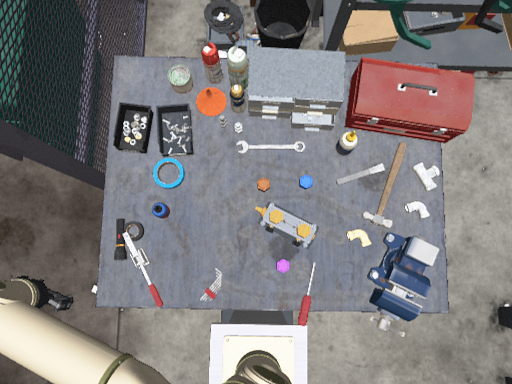

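Side view: block at about (250,240) with caps at (249,214) and (253,241). Top view: block at (287,222) with the inlet union at its left end (262,212), so the cap to take off is the one at (276,216). The look-alikes are purple (283,266), brown (264,185) and blue (306,182).

```bash
python3 - <<'E'
from h import *
ims=[]
for n,(u0,u1,v0,v1) in dict(side=(222,282,195,280),top=(245,330,190,255)).items():
    c=np.load(n+".npz"); W=cloud(c)
    cr=c["color"][v0:v1,u0:u1,::-1]; ims.append(cv2.resize(cr,None,fx=6.2 if n=="top" else 4,fy=6.2 if n=="top" else 4,interpolation=cv2.INTER_CUBIC))
    hsv=cv2.cvtColor(c["color"],cv2.COLOR_RGB2HSV)
    sub=np.zeros(W.shape[:2],bool); sub[v0:v1,u0:u1]=1
    print(n,"bench z",np.nanmedian(W[...,2][(abs(W[...,0]-.5)<.3)&(abs(W[...,1])<.4)]))
    m=sub&(W[...,2]>.074)&(W[...,2]<.09)&(hsv[...,1]>90)
    k,l,s,_=cv2.connectedComponentsWithStats(m.astype(np.uint8))
    for i in range(1,k):
        if s[i,4]>8:
            p=W[l==i]; print("cap",s[i],p.mean(0),np.median(p[:,2]), (p.min(0)+p.max(0))/2)
    p=W[sub&(W[...,2]>.088)]; print("handle/high",len(p),p.mean(0) if len(p) else'',p.max(0) if len(p) else'')
    m=sub&(W[...,2]>.03)&(W[...,2]<.06); p=W[m]
    r=cv2.minAreaRect(p[:,:2].astype(np.float32)*1000); print("bar",r)
    m=sub&(W[...,2]>.008)&(W[...,2]<.11); p=W[m]; r=cv2.minAreaRect(p[:,:2].astype(np.float32)*1000); print("all",r)
h=max(i.shape[0] for i in ims); ims=[cv2.copyMakeBorder(i,0,h-i.shape[0],0,0,0) for i in ims]
o=np.hstack(ims); print(o.shape); cv2.imwrite("pics/crop1.png",o)
E
```

```text
side bench z 0.0008297949769562037
cap [241 207  15  12 143] [ 0.50014156 -0.05243832  0.08260634] 0.08289546658281845 [ 0.50254925 -0.04993749  0.08083126]
cap [245 232  16  16 187] [ 0.4564847  -0.1439224   0.08234393] 0.08298457928148283 [ 0.45795495 -0.1395544   0.08038125]
handle/high 39 [ 0.47789733 -0.09760735  0.09219551] [ 0.48856419 -0.07714538  0.09535699]
bar ((507.161376953125, -60.1070556640625), (269.47247314453125, 121.74150848388672), 44.81473922729492)
all ((505.21307373046875, -67.47344970703125), (277.1136474609375, 129.8415985107422), 48.549495697021484)
top bench z 0.00019622520125999005
cap [270 210  13  14 137] [ 0.50029689 -0.04821549  0.0822261 ] 0.08249382359114851 [ 0.50013234 -0.04948065  0.08149155]
cap [297 224  13  14 135] [ 0.45671335 -0.13774464  0.08219677] 0.08221460833520383 [ 0.4565623  -0.1371004   0.08225468]
handle/high 34 [ 0.4756892  -0.10070599  0.09157234] [ 0.50104495 -0.06194002  0.09667205]
bar ((485.8362731933594, -68.53366088867188), (232.8551788330078, 104.21099090576172), 52.90584182739258)
all ((493.4115295410156, -76.93161010742188), (267.0727844238281, 192.5266876220703), 84.72090148925781)
(403, 767, 3)
```

View pics/crop1.png

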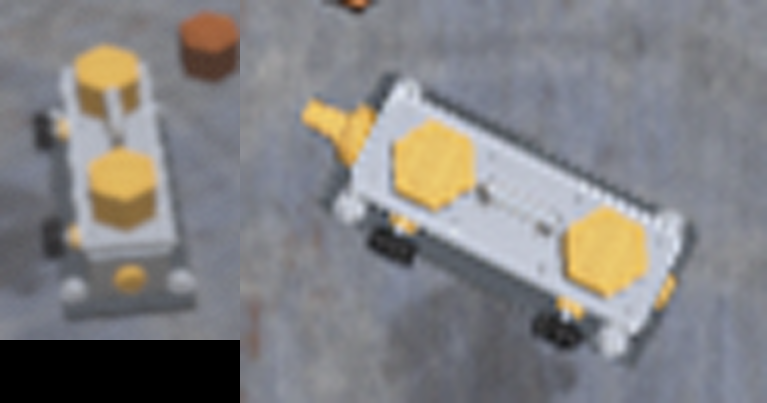

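```bash
cat >> h.py <<'E'
def goto(xyz,yaw_deg):
    "delta_pos, turn to put TCP at xyz, pointing down, tool y at yaw (world)"
    o=get_obs(); R=Ro.from_quat(o["ee_rot"]).as_matrix()
    a=np.radians(yaw_deg); y=np.array([np.cos(a),np.sin(a),0]); z=np.array([0,0,-1.]); x=np.cross(y,z)
    T=np.stack([x,y,z],1)
    print("clock",o["clock"],"pos",o["position"].round(4),"yaw",np.degrees(np.arctan2(R[1,1],R[0,1])).round(2),"delta",(R.T@(np.array(xyz)-o["position"])).round(4),"turn",Ro.from_matrix(R.T@T).as_rotvec().round(4),"j",o["joint_pos"].round(2))
E
python3 - <<'E'
from h import *
goto([.478,-.0945,.15],-26)
W=cloud(np.load("top.npz"))
for r in [(165,255),(190,255),(215,255)]: pass
m=(W[...,2]>.006)&(W[...,0]>.3)&(W[...,0]<.65)&(W[...,1]>-.02)&(W[...,1]<.4)
k,l,s,_=cv2.connectedComponentsWithStats(m.astype(np.uint8))
for i in range(1,k):
    if s[i,4]>5: p=W[l==i]; print(s[i],p.min(0).round(3),p.max(0).round(3))
E
```

```text
clock 0.1 pos [0.2716 0.5625 0.2416] yaw 64.23 delta [-0.4715 -0.5018  0.0923] turn [-9.0000e-04  1.0000e-03  1.5748e+00] j [-1.14  0.33 -0.06  1.46  0.02  1.35 -0.09]
[153 172  31  17 221] [0.595 0.267 0.006] [0.649 0.37  0.031]
[257 178  11  14 118] [ 0.59  -0.02   0.009] [0.635 0.014 0.043]
[152 203  18  16 219] [0.492 0.307 0.012] [0.537 0.352 0.144]
[255 207  12  24 153] [ 0.458 -0.02   0.006] [0.536 0.019 0.057]
[141 227   3   9  19] [0.435 0.395 0.008] [0.462 0.4   0.024]
[136 249  14  28 183] [0.302 0.361 0.006] [0.388 0.4   0.054]
[216 271   7   5  12] [0.307 0.125 0.006] [0.32  0.145 0.009]
```

Units first: shifts go in shares of 600 mm and turns go in shares of 2 rad. So -0.5 m / 0.6 = -0.8333, 0.06 m / 0.6 = 0.1, 1.575 rad / 2 = 0.7875.

Emit:
{"method": "move_arm", "body": {
  "plan": [
    {"delta_pos": [-0.7833, -0.8333, 0.1], "turn": [0, 0, 0.7875], "fingers": 0.3},
    {"delta_pos": [-0.7833, -0.8333, 0.1], "turn": [0, 0, 0.7875], "fingers": 0.3},
    {"delta_pos": [-0.7833, -0.8333, 0.1], "turn": [0, 0, 0.7875], "fingers": 0.3},
    {"delta_pos": [-0.7833, -0.8333, 0.1], "turn": [0, 0, 0.7875], "fingers": 0.3},
    {"delta_pos": [-0.7833, -0.8333, 0.1], "turn": [0, 0, 0.7875], "fingers": 0.3},
    {"delta_pos": [-0.7833, -0.8333, 0.1], "turn": [0, 0, 0.7875], "fingers": 0.3},
    {"delta_pos": [-0.7833, -0.8333, 0.1], "turn": [0, 0, 0.7875], "fingers": 0.3},
    {"delta_pos": [-0.7833, -0.8333, 0.1], "turn": [0, 0, 0.7875], "fingers": 0.3},
    {"delta_pos": [-0.7833, -0.8333, 0.1], "turn": [0, 0, 0.7875], "fingers": 0.3},
    {"delta_pos": [-0.7833, -0.8333, 0.1], "turn": [0, 0, 0.7875], "fingers": 0.3},
    {"delta_pos": [-0.7833, -0.8333, 0.1], "turn": [0, 0, 0.7875], "fingers": 0.3},
    {"delta_pos": [-0.7833, -0.8333, 0.1], "turn": [0, 0, 0.7875], "fingers": 0.3}
  ]
}}

```text
clock: 1.6
position: [0.4775, -0.0965, 0.1819]
ee_rot: [0.85, 0.527, -0.001, 0.001]
ft_force: [-0.5, 0.1, -0.5]
grip_width: 0.701
grasp_force: 0.0
```

```bash
python3 - <<'E'
from h import *
goto([.478,-.0945,.12],-26)
E
```

```text
clock 1.6 pos [ 0.4775 -0.0965  0.1819] yaw -26.42 delta [ 0.0022 -0.0004  0.0619] turn [ 0.0004  0.0019 -0.0073] j [-0.49  0.06  0.62  1.92 -0.04  1.17 -0.31]
```

In the tool's units: 0.102 m / 0.6 = 0.17, 0.08 m / 0.6 = 0.1333, -0.007 rad / 2 = -0.0035.

Emit:
{"method": "move_arm", "body": {
  "plan": [
    {"delta_pos": [0.0037, 0, 0.0833], "turn": [0, 0, -0.0035], "fingers": 0.4},
    {"delta_pos": [0.0037, 0, 0.1333], "turn": [0, 0, -0.0035], "fingers": 0.4},
    {"delta_pos": [0.0037, 0, 0.17], "turn": [0, 0, -0.0035], "fingers": 0.4},
    {"delta_pos": [0.0037, 0, 0.17], "turn": [0, 0, -0.0035], "fingers": 0.4}
  ],
  "force": 60
}}

```text
clock: 2.1
position: [0.4773, -0.089, 0.079]
ee_rot: [0.846, 0.533, -0.001, -0.001]
ft_force: [-0.5, 0.4, -0.0]
grip_width: 0.597
grasp_force: 0.0
```

```bash
python3 - <<'E'
from h import *
goto([.478,-.0945,.08],-26)
ims=[]
for n,(u0,u1,v0,v1) in dict(side=(200,300,160,280),top=(235,335,180,255)).items():
    c=camera(n); k=4
    ims.append(cv2.resize(c["color"][v0:v1,u0:u1,::-1],None,fx=k,fy=k,interpolation=cv2.INTER_CUBIC))
h=max(i.shape[0] for i in ims); cv2.imwrite("pics/g1.png",np.hstack([cv2.copyMakeBorder(i,0,h-i.shape[0],0,0,0) for i in ims])[:, :800])
E
```

```text
clock 2.1 pos [ 0.4773 -0.089   0.079 ] yaw -25.57 delta [-0.0046  0.003  -0.001 ] turn [-0.003   0.0015  0.0076] j [-0.46  0.21  0.61  2.03 -0.15  0.95 -0.22]
```

View pics/g1.png

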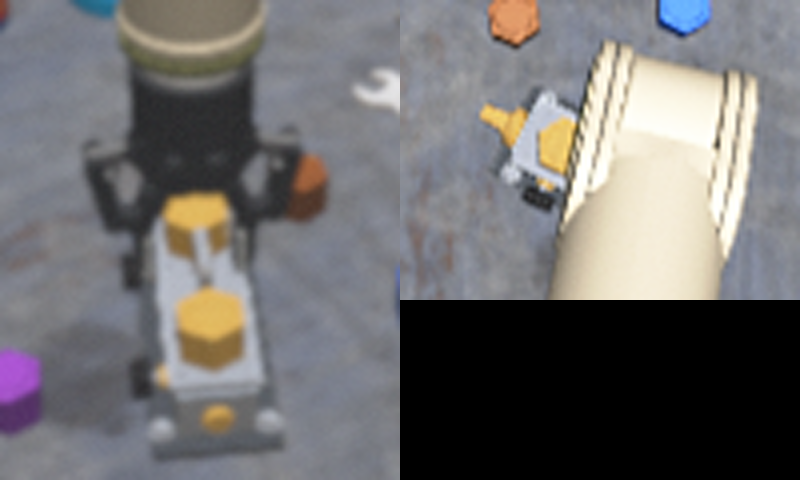

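The side crop shows the fingers astride the far (inlet) cap at (195,215) rather than the handle at (203,255), so I'll check this with depth.

```bash
python3 - <<'E'
from h import *
c=camera("side"); W=cloud(c)
print("tcp px in crop",[(a-b)*4 for a,b in zip(proj(c,[.4773,-.089,.079]),(200,160))])
for u,v in [(100,160),(120,200),(140,240),(150,220),(240,240),(270,190),(290,150),(195,130),(195,160),(195,210),(203,240),(203,255),(203,270),(212,310)]:
    print((u,v),W[160+v//4,200+u//4].round(3))
E
```

```text
tcp px in crop [np.float64(191.60814946873654), np.float64(257.5156779751719)]
(100, 160) [ 0.424 -0.072  0.173]
(120, 200) [ 0.439 -0.065  0.129]
(140, 240) [ 0.445 -0.08   0.103]
(150, 220) [ 0.446 -0.089  0.127]
(240, 240) [ 0.5   -0.112  0.101]
(270, 190) [ 0.522 -0.109  0.133]
(290, 150) [ 0.524 -0.127  0.177]
(195, 130) [ 0.459 -0.123  0.218]
(195, 160) [ 0.471 -0.102  0.173]
(195, 210) [ 0.5   -0.052  0.084]
(203, 240) [ 0.483 -0.09   0.092]
(203, 255) [ 0.476 -0.102  0.095]
(203, 270) [ 0.47  -0.111  0.091]
(212, 310) [ 0.461 -0.141  0.085]
```

Depth shows the gripper body is at the handle after all: the camera sees the caps between the fingers. A small correction, then close.

In the tool's units: -0.005 m / 0.6 = -0.0083, 0.003 m / 0.6 = 0.005, 0.007 rad / 2 = 0.0035.

Emit:
{"method": "move_arm", "body": {
  "plan": [
    {"delta_pos": [-0.0083, 0.005, 0], "turn": [0, 0, 0.0035], "fingers": 0.4},
    {"delta_pos": [-0.0083, 0.005, 0], "turn": [0, 0, 0.0035], "fingers": 0.4},
    {"delta_pos": [-0.0083, 0.005, 0], "turn": [0, 0, 0.0035], "fingers": 1},
    {"delta_pos": [-0.0083, 0.005, 0], "turn": [0, 0, 0.0035], "fingers": 1},
    {"delta_pos": [-0.0083, 0.005, 0], "turn": [0, 0, 0.0035], "fingers": 1},
    {"delta_pos": [-0.0083, 0.005, 0], "turn": [0, 0, 0.0035], "fingers": 1},
    {"delta_pos": [-0.0083, 0.005, 0], "turn": [0, 0, 0.0035], "fingers": 1}
  ],
  "force": 60
}}

```text
clock: 3.12
position: [0.4794, -0.0956, 0.0804]
ee_rot: [0.848, 0.53, 0.0, 0.0]
ft_force: [0.4, -0.9, 0.9]
grip_width: 0.083
grasp_force: 58.4
```

```bash
python3 - <<'E'
from h import *
goto([.478,-.0945,.08],-26)
E
```

```text
clock 3.125 pos [ 0.4794 -0.0956  0.0804] yaw -26.01 delta [ 0.0004 -0.0017  0.0004] turn [ 0.0005 -0.0003 -0.0002] j [-0.45  0.22  0.61  2.02 -0.15  0.95 -0.21]
```

Emit:
{"method": "move_arm", "body": {
  "plan": [
    {"delta_pos": [0, 0, -0.0133], "fingers": 1},
    {"delta_pos": [0, 0, -0.0333], "fingers": 1},
    {"delta_pos": [0, 0, -0.0583], "fingers": 1},
    {"delta_pos": [0, 0, -0.0833], "fingers": 1},
    {"delta_pos": [0, 0, -0.1167], "fingers": 1},
    {"delta_pos": [0, 0, -0.15], "fingers": 1},
    {"delta_pos": [0, 0, -0.15], "fingers": 1},
    {"delta_pos": [0, 0, -0.15], "fingers": 1}
  ]
}}

```text
validation failed for argument at $.pl...
```

```bash
python3 - <<'E'
from h import *
goto([.46,.14,.17],-26)
c=camera("side"); cv2.imwrite("pics/l1.png",cv2.resize(c["color"][130:280,190:310,::-1],None,fx=4,fy=4,interpolation=cv2.INTER_CUBIC))
E
```

```text
clock 3.125 pos [ 0.4794 -0.0956  0.0804] yaw -26.01 delta [ 0.2033 -0.1207 -0.0896] turn [ 0.0005 -0.0003 -0.0002] j [-0.45  0.22  0.61  2.02 -0.15  0.95 -0.21]
```

View pics/l1.png

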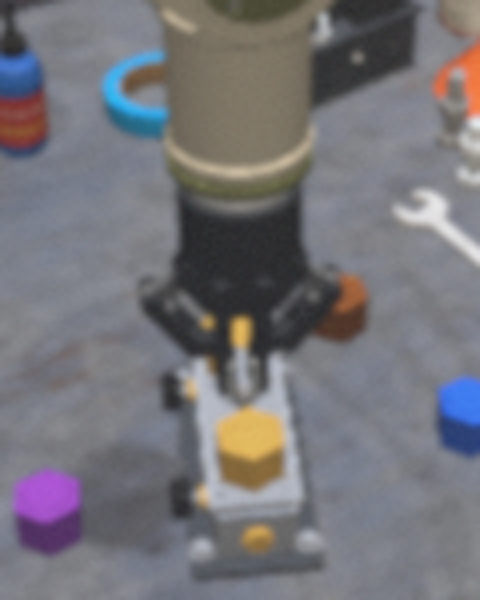

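The move was refused because every row needs all three fields. The picture shows the fingers closed on the handle at (240,375) with the plate still down.

In the tool's units: -0.09 m / 0.6 = -0.15, -0.07 m / 0.6 = -0.1167.

Emit:
{"method": "move_arm", "body": {
  "plan": [
    {"delta_pos": [0, 0, -0.0133], "turn": [0, 0, 0], "fingers": 1},
    {"delta_pos": [0, 0, -0.0333], "turn": [0, 0, 0], "fingers": 1},
    {"delta_pos": [0, 0, -0.0583], "turn": [0, 0, 0], "fingers": 1},
    {"delta_pos": [0, 0, -0.0833], "turn": [0, 0, 0], "fingers": 1},
    {"delta_pos": [0, 0, -0.1167], "turn": [0, 0, 0], "fingers": 1},
    {"delta_pos": [0, 0, -0.15], "turn": [0, 0, 0], "fingers": 1},
    {"delta_pos": [0, 0, -0.15], "turn": [0, 0, 0], "fingers": 1},
    {"delta_pos": [0, 0, -0.15], "turn": [0, 0, 0], "fingers": 1}
  ]
}}

```text
clock: 4.18
position: [0.4788, -0.0954, 0.1699]
ee_rot: [0.848, 0.53, -0.0, -0.0]
ft_force: [-0.3, 0.3, -3.3]
grip_width: 0.077
grasp_force: 58.7
```

```bash
python3 - <<'E'
from h import *
goto([.46,.14,.17],-26)
c=camera("side"); cv2.imwrite("pics/l2.png",cv2.resize(c["color"][130:280,190:310,::-1],None,fx=4,fy=4,interpolation=cv2.INTER_CUBIC))
E
```

```text
clock 4.175 pos [ 0.4788 -0.0954  0.1699] yaw -26.0 delta [ 0.2034 -0.1201 -0.    ] turn [-0.0005 -0.0001 -0.0001] j [-0.49  0.08  0.63  1.94 -0.05  1.14 -0.3 ]
```

View pics/l2.png

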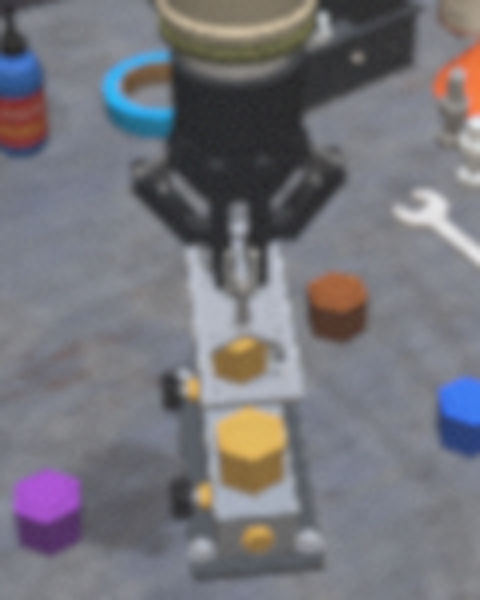

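The plate is lifted level, and the inlet cap is seen through the eye at (240,358). Carry it to the left of the block.

In the tool's units: 0.203 m / 0.6 = 0.3383, 0.09 m / 0.6 = 0.15.

Emit:
{"method": "move_arm", "body": {
  "plan": [
    {"delta_pos": [0.05, -0.03, 0], "turn": [0, 0, 0], "fingers": 1},
    {"delta_pos": [0.1167, -0.0683, 0], "turn": [0, 0, 0], "fingers": 1},
    {"delta_pos": [0.1833, -0.1083, 0], "turn": [0, 0, 0], "fingers": 1},
    {"delta_pos": [0.25, -0.1483, 0], "turn": [0, 0, 0], "fingers": 1},
    {"delta_pos": [0.3, -0.1767, 0], "turn": [0, 0, 0], "fingers": 1},
    {"delta_pos": [0.3383, -0.2, 0], "turn": [0, 0, 0], "fingers": 1},
    {"delta_pos": [0.3383, -0.2, 0.05], "turn": [0, 0, 0], "fingers": 1},
    {"delta_pos": [0.3383, -0.2, 0.1], "turn": [0, 0, 0], "fingers": 1},
    {"delta_pos": [0.3383, -0.2, 0.15], "turn": [0, 0, 0], "fingers": 1},
    {"delta_pos": [0.3383, -0.2, 0.1917], "turn": [0, 0, 0], "fingers": 1},
    {"delta_pos": [0.3383, -0.2, 0.2133], "turn": [0, 0, 0], "fingers": 1},
    {"delta_pos": [0.3383, -0.2, 0.2217], "turn": [0, 0, 0], "fingers": 1}
  ]
}}

```text
clock: 5.72
position: [0.46, 0.1393, 0.0366]
ee_rot: [0.848, 0.53, -0.001, 0.0]
ft_force: [-0.1, 0.0, -2.9]
grip_width: 0.081
grasp_force: 58.6
```

```bash
python3 - <<'E'
from h import *
goto([.46,.14,.032],-26)
E
```

```text
clock 5.725 pos [0.46   0.1393 0.0366] yaw -26.02 delta [ 0.0007 -0.0003  0.0046] turn [-0.0006  0.001  -0.0003] j [-0.74  0.26  0.38  2.06 -0.13  0.85 -0.73]
```

In the tool's units: 0.0045 m / 0.6 = 0.0075, 0.003 m / 0.6 = 0.005.

Emit:
{"method": "move_arm", "body": {
  "plan": [
    {"delta_pos": [0, 0, 0.005], "turn": [0, 0, 0], "fingers": 1},
    {"delta_pos": [0, 0, 0.0075], "turn": [0, 0, 0], "fingers": 1},
    {"delta_pos": [0, 0, 0.0075], "turn": [0, 0, 0], "fingers": 1}
  ]
}}

```text
clock: 6.1
position: [0.4606, 0.1396, 0.0332]
ee_rot: [0.848, 0.53, 0.0, -0.0]
ft_force: [-0.3, 0.7, -2.8]
grip_width: 0.077
grasp_force: 58.6
```

In the tool's units: 0.002 m / 0.6 = 0.0033, 0.001 m / 0.6 = 0.0017.

Emit:
{"method": "move_arm", "body": {
  "plan": [
    {"delta_pos": [0, 0, 0.0017], "turn": [0, 0, 0], "fingers": 1},
    {"delta_pos": [0, 0, 0.0033], "turn": [0, 0, 0], "fingers": 1},
    {"delta_pos": [0, 0, 0.0033], "turn": [0, 0, 0], "fingers": 1}
  ]
}}

```text
clock: 6.48
position: [0.4613, 0.1394, 0.032]
ee_rot: [0.848, 0.53, 0.001, 0.0]
ft_force: [-3.1, -2.7, 11.0]
grip_width: 0.079
grasp_force: 60.2
```

In the tool's units: -0.13 m / 0.6 = -0.2167, -0.08 m / 0.6 = -0.1333.

Emit:
{"method": "move_arm", "body": {
  "plan": [
    {"delta_pos": [0, 0, 0], "turn": [0, 0, 0], "fingers": 0.6},
    {"delta_pos": [0, 0, 0], "turn": [0, 0, 0], "fingers": 0.5},
    {"delta_pos": [0, 0, 0], "turn": [0, 0, 0], "fingers": 0.3},
    {"delta_pos": [0, 0, -0.05], "turn": [0, 0, 0], "fingers": 0.2},
    {"delta_pos": [0, 0, -0.1333], "turn": [0, 0, 0], "fingers": 0.2},
    {"delta_pos": [0, 0, -0.2167], "turn": [0, 0, 0], "fingers": 0.2},
    {"delta_pos": [0, 0, -0.2167], "turn": [0, 0, 0], "fingers": 0.2}
  ]
}}

```text
clock: 7.35
position: [0.4623, 0.1403, 0.1644]
ee_rot: [0.848, 0.53, 0.003, -0.0]
ft_force: [1.2, -0.6, -0.3]
grip_width: 0.796
grasp_force: 0.0
```

```bash
python3 - <<'E'
from h import *
goto([.5005,-.0495,.15],-26)
c=camera("side"); W=cloud(c); o=c["color"][130:280,160:300,::-1]
cv2.imwrite("pics/p1.png",cv2.resize(o,None,fx=4,fy=4,interpolation=cv2.INTER_CUBIC))
hsv=cv2.cvtColor(c["color"],cv2.COLOR_RGB2HSV)
m=(W[...,2]>.072)&(W[...,2]<.09)&(hsv[...,1]>90)&(W[...,0]>.43)&(W[...,0]<.54)&(W[...,1]<0)&(W[...,1]>-.17)
k,l,s,_=cv2.connectedComponentsWithStats(m.astype(np.uint8))
for i in range(1,k):
    if s[i,4]>8:
        p=W[l==i]; t=p[p[:,2]>.079]; print(p.mean(0),t.mean(0),(t.min(0)+t.max(0))/2)
E
```

```text
clock 7.35 pos [0.4623 0.1403 0.1644] yaw -26.02 delta [-0.1539  0.1175  0.0139] turn [ 0.0036 -0.0058 -0.0003] j [-0.78  0.07  0.41  1.95 -0.03  1.12 -0.81]
[ 0.4989462  -0.05415502  0.08185572] [ 0.50030511 -0.05202261  0.08319777] [ 0.50243884 -0.04922413  0.0831163 ]
[ 0.45644006 -0.14455089  0.08211514] [ 0.45749092 -0.14273386  0.08320281] [ 0.45838949 -0.14048604  0.08290684]
```

View pics/p1.png

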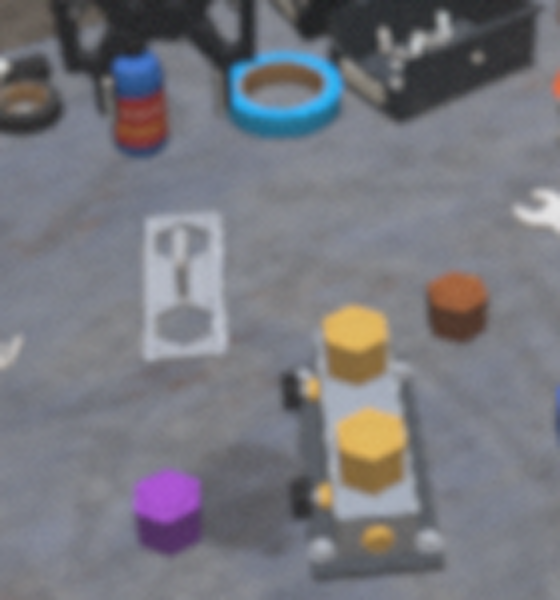

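The plate lies flat at (183,285), clear of the block, and both caps are on at (355,340) and (370,450). Now go above the inlet cap.

In the tool's units: -0.154 m / 0.6 = -0.2567, -0.05 m / 0.6 = -0.0833, -0.0058 rad / 2 = -0.0029.

Emit:
{"method": "move_arm", "body": {
  "plan": [
    {"delta_pos": [-0.0833, 0.065, 0], "turn": [0, 0, 0], "fingers": 0},
    {"delta_pos": [-0.1667, 0.1283, 0], "turn": [0, 0, 0], "fingers": 0},
    {"delta_pos": [-0.2333, 0.1783, 0], "turn": [0, 0, 0], "fingers": 0},
    {"delta_pos": [-0.2567, 0.1958, 0.0083], "turn": [0, 0, 0], "fingers": 0},
    {"delta_pos": [-0.2567, 0.1958, 0.0233], "turn": [0.0018, -0.0029, 0], "fingers": 0},
    {"delta_pos": [-0.2567, 0.1958, 0.05], "turn": [0.0018, -0.0029, 0], "fingers": 0},
    {"delta_pos": [-0.2567, 0.1958, 0.05], "turn": [0.0018, -0.0029, 0], "fingers": 0}
  ]
}}

```text
clock: 8.28
position: [0.4971, -0.0491, 0.1288]
ee_rot: [0.848, 0.531, -0.005, -0.001]
ft_force: [0.4, 0.2, 0.3]
grip_width: 1.001
grasp_force: 0.0
```

```bash
python3 - <<'E'
from h import *
goto([.5005,-.0496,.061],-26)
E
```

```text
clock 8.275 pos [ 0.4971 -0.0491  0.1288] yaw -25.9 delta [0.0016 0.0037 0.0678] turn [-0.0066  0.0076  0.0018] j [-0.53  0.17  0.59  1.95 -0.1   1.06 -0.35]
```

Emit:
{"method": "move_arm", "body": {
  "plan": [
    {"delta_pos": [0.0027, 0.005, 0.0333], "turn": [0, 0, 0], "fingers": 0},
    {"delta_pos": [0.0027, 0.005, 0.0667], "turn": [0, 0, 0], "fingers": 0},
    {"delta_pos": [0.0027, 0.005, 0.0967], "turn": [0, 0, 0], "fingers": 0.2},
    {"delta_pos": [0.0027, 0.005, 0.1067], "turn": [0, 0, 0], "fingers": 0.25},
    {"delta_pos": [0.0027, 0.005, 0.1067], "turn": [0, 0, 0], "fingers": 0.25}
  ]
}}

```text
clock: 8.9
position: [0.5013, -0.0501, 0.0668]
ee_rot: [0.848, 0.53, -0.004, -0.0]
ft_force: [0.5, -0.2, 0.4]
grip_width: 0.749
grasp_force: 0.0
```

```bash
python3 - <<'E'
from h import *
goto([.5005,-.0496,.061],-26)
E
```

```text
clock 8.9 pos [ 0.5013 -0.0501  0.0668] yaw -25.97 delta [ 0.0001 -0.001   0.0058] turn [-0.0039  0.0059  0.0005] j [-0.5   0.28  0.57  1.99 -0.18  0.93 -0.29]
```

In the tool's units: 0.005 m / 0.6 = 0.0083, 0.004 m / 0.6 = 0.0067, -0.004 rad / 2 = -0.002.

Emit:
{"method": "move_arm", "body": {
  "plan": [
    {"delta_pos": [0, -0.0017, 0.0067], "turn": [-0.002, 0.003, 0], "fingers": 0.25},
    {"delta_pos": [0, -0.0017, 0.0083], "turn": [-0.002, 0.003, 0], "fingers": 0.3},
    {"delta_pos": [0, -0.0017, 0.0083], "turn": [-0.002, 0.003, 0], "fingers": 1},
    {"delta_pos": [0, -0.0017, 0.0083], "turn": [-0.002, 0.003, 0], "fingers": 1},
    {"delta_pos": [0, -0.0017, 0.0083], "turn": [-0.002, 0.003, 0], "fingers": 1},
    {"delta_pos": [0, -0.0017, 0.0083], "turn": [-0.002, 0.003, 0], "fingers": 1}
  ],
  "force": 70
}}

```text
clock: 9.65
position: [0.5016, -0.0505, 0.0626]
ee_rot: [0.848, 0.53, 0.001, 0.001]
ft_force: [3.6, -2.7, 5.9]
grip_width: 0.464
grasp_force: 71.0
```

```bash
python3 - <<'E'
from h import *
goto([.5005,-.0496,.061],-26); o=get_obs(); print(o["ft_force"],o["torque"],o["grip_width"])
E
```

```text
clock 9.65 pos [ 0.5016 -0.0505  0.0626] yaw -26.03 delta [ 0.0003 -0.0014  0.0016] turn [ 0.0028 -0.0011 -0.0005] j [-0.49  0.28  0.57  2.   -0.19  0.91 -0.28]
[ 3.56570077 -2.70067498  5.87641466] [-0.62173364 -0.7345811   0.05078628] 0.46417278836961523
```

In the tool's units: 0.0005 m / 0.6 = 0.0008, -0.0003 m / 0.6 = -0.0005, 0.06 rad / 2 = 0.03.

Emit:
{"method": "move_arm", "body": {
  "plan": [
    {"delta_pos": [0, 0.0008, -0.0005], "turn": [0, 0, 0.015], "fingers": 1},
    {"delta_pos": [0, 0.0008, -0.0005], "turn": [0, 0, 0.03], "fingers": 1},
    {"delta_pos": [0, 0.0008, -0.0005], "turn": [0, 0, 0.03], "fingers": 1}
  ]
}}

```text
clock: 10.02
position: [0.5016, -0.0505, 0.0626]
ee_rot: [0.864, 0.504, 0.001, 0.001]
ft_force: [3.0, -1.6, 6.6]
grip_width: 0.468
grasp_force: 71.5
```

```bash
python3 - <<'E'
from h import *
goto([.5005,-.0496,.061],-26); o=get_obs(); print(o["ft_force"],o["torque"],o["grip_width"])
E
```

```text
clock 10.025 pos [ 0.5016 -0.0505  0.0626] yaw -29.46 delta [ 0.0003 -0.0014  0.0016] turn [ 0.0018 -0.0004 -0.0604] j [-0.5   0.28  0.58  2.   -0.19  0.91 -0.34]
[ 2.99066561 -1.59102283  6.57209008] [-0.58314281 -0.60144367  0.72353276] 0.46788943408962397
```

Clockwise, the torque rises to 0.72 N m at 3.4°, so that looks like the tightening stop. Now try the other way.

In the tool's units: -0.06 rad / 2 = -0.03.

Emit:
{"method": "move_arm", "body": {
  "plan": [
    {"delta_pos": [0, 0, 0], "turn": [0, 0, -0.03], "fingers": 1},
    {"delta_pos": [0, 0, 0], "turn": [0, 0, -0.06], "fingers": 1},
    {"delta_pos": [0, 0, 0], "turn": [0, 0, -0.09], "fingers": 1},
    {"delta_pos": [0, 0, 0], "turn": [0, 0, -0.09], "fingers": 1}
  ]
}}

```text
clock: 10.52
position: [0.5012, -0.0501, 0.0625]
ee_rot: [0.815, 0.58, 0.001, 0.0]
ft_force: [1.1, 0.1, 9.6]
grip_width: 0.468
grasp_force: 71.4
```

```bash
python3 - <<'E'
from h import *
goto([.5005,-.0496,.061],-26+62); o=get_obs(); print(o["ft_force"],o["torque"],o["grip_width"])
E
```

```text
clock 10.525 pos [ 0.5012 -0.0501  0.0625] yaw -19.14 delta [ 0.0003 -0.0008  0.0015] turn [ 1.100e-03 -5.000e-04 -9.623e-01] j [-0.48  0.28  0.55  2.   -0.18  0.91 -0.17]
[1.14087011 0.12051527 9.56030088] [-0.09136567 -0.17659381  0.13078664] 0.46801356801400884
```

Counter-clockwise it turns freely at 0.13 N m, so that way loosens. Turn on to 62°.

In the tool's units: -0.0005 m / 0.6 = -0.0008, -0.96 rad / 2 = -0.48.

Emit:
{"method": "move_arm", "body": {
  "plan": [
    {"delta_pos": [0, 0, -0.0008], "turn": [0, 0, -0.05], "fingers": 1},
    {"delta_pos": [0, 0, -0.0008], "turn": [0, 0, -0.1], "fingers": 1},
    {"delta_pos": [0, 0, -0.0008], "turn": [0, 0, -0.15], "fingers": 1},
    {"delta_pos": [0, 0, -0.0008], "turn": [0, 0, -0.2], "fingers": 1},
    {"delta_pos": [0, 0, -0.0008], "turn": [0, 0, -0.25], "fingers": 1},
    {"delta_pos": [0, 0, -0.0008], "turn": [0, 0, -0.3], "fingers": 1},
    {"delta_pos": [0, 0, -0.0008], "turn": [0, 0, -0.35], "fingers": 1},
    {"delta_pos": [0, 0, -0.0008], "turn": [0, 0, -0.4], "fingers": 1},
    {"delta_pos": [0, 0, -0.0008], "turn": [0, 0, -0.45], "fingers": 1},
    {"delta_pos": [0, 0, -0.0008], "turn": [0, 0, -0.48], "fingers": 1},
    {"delta_pos": [0, 0, -0.0008], "turn": [0, 0, -0.48], "fingers": 1}
  ]
}}

```text
clock: 11.9
position: [0.5028, -0.0509, 0.0632]
ee_rot: [0.455, 0.89, 0.001, 0.002]
ft_force: [10.1, -3.3, -2.1]
grip_width: 0.464
grasp_force: 70.5
```

```bash
python3 - <<'E'
from h import *
goto([.5005,-.0496,.061],-26+62); o=get_obs(); print(o["ft_force"],o["torque"],o["grip_width"])
E
```

```text
clock 11.9 pos [ 0.5028 -0.0509  0.0632] yaw 35.83 delta [ 0.0024 -0.0012  0.0021] turn [ 0.0035  0.0033 -0.0029] j [-0.34  0.26  0.4   1.99 -0.13  0.91  0.74]
[10.09246052 -3.2718664  -2.07867456] [-0.76688791 -2.22318426 -0.09342982] 0.46415863719974587
```

Emit:
{"method": "move_arm", "body": {
  "plan": [
    {"delta_pos": [-0.0033, 0.0025, 0], "turn": [0, 0, 0], "fingers": 1},
    {"delta_pos": [-0.0033, 0.0025, -0.005], "turn": [0, 0, 0], "fingers": 1},
    {"delta_pos": [-0.0033, 0.0025, -0.01], "turn": [0, 0, 0], "fingers": 1},
    {"delta_pos": [-0.0033, 0.0025, -0.01], "turn": [0, 0, 0], "fingers": 1}
  ]
}}

```text
clock: 12.4
position: [0.5031, -0.0507, 0.0685]
ee_rot: [0.455, 0.89, 0.0, -0.0]
ft_force: [3.2, 1.4, 0.1]
grip_width: 0.467
grasp_force: 71.5
```

```bash
python3 - <<'E'
from h import *
goto([.5005,-.0496,.061],-26+62); o=get_obs(); print(o["ft_force"],o["torque"],o["grip_width"])
E
```

```text
clock 12.4 pos [ 0.5031 -0.0507  0.0685] yaw 35.87 delta [ 0.0024 -0.0014  0.0075] turn [ 0.0003 -0.0002 -0.0023] j [-0.34  0.26  0.4   1.98 -0.12  0.93  0.74]
[3.16888537 1.44165001 0.06654814] [ 0.05997087 -0.62929661  0.00943781] 0.46719912118112517
```

In the tool's units: -0.085 m / 0.6 = -0.1417, -0.08 m / 0.6 = -0.1333.

Emit:
{"method": "move_arm", "body": {
  "plan": [
    {"delta_pos": [0, 0.0017, -0.02], "turn": [0, 0, 0], "fingers": 1},
    {"delta_pos": [0, 0.0017, -0.0417], "turn": [0, 0, 0], "fingers": 1},
    {"delta_pos": [0, 0.0017, -0.0667], "turn": [0, 0, 0], "fingers": 1},
    {"delta_pos": [0, 0.0017, -0.1], "turn": [0, 0, 0], "fingers": 1},
    {"delta_pos": [0, 0.0017, -0.1333], "turn": [0, 0, 0], "fingers": 1},
    {"delta_pos": [0, 0.0017, -0.1417], "turn": [0, 0, 0], "fingers": 1},
    {"delta_pos": [0, 0.0017, -0.1417], "turn": [0, 0, 0], "fingers": 1},
    {"delta_pos": [0, 0.0017, -0.1417], "turn": [0, 0, 0], "fingers": 1},
    {"delta_pos": [0, 0.0017, -0.1417], "turn": [0, 0, 0], "fingers": 1},
    {"delta_pos": [0, 0.0017, -0.1417], "turn": [0, 0, 0], "fingers": 1}
  ]
}}

```text
clock: 13.65
position: [0.5039, -0.0505, 0.1532]
ee_rot: [0.455, 0.89, -0.0, -0.0]
ft_force: [-0.1, -0.3, -0.5]
grip_width: 0.466
grasp_force: 73.5
```

```bash
python3 - <<'E'
from h import *
o=get_obs(); print(o["position"],o["ft_force"],abs(o["joint_velocities"]).max(),o["grasp_force"])
c=camera("side"); W=cloud(c)
cv2.imwrite("pics/f1.png",cv2.resize(c["color"][130:280,160:300,::-1],None,fx=4,fy=4,interpolation=cv2.INTER_CUBIC))
E
```

```text
[ 0.50385615 -0.05054421  0.15321188] [-0.06890523 -0.33237756 -0.45677215] 0.004103174876656393 73.48542323685251
```

View pics/f1.png

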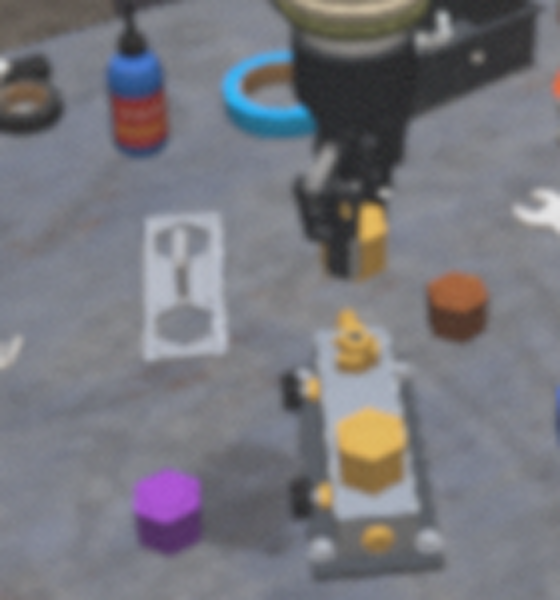

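The cap is held upright at (355,240), well above the bare spout at (352,345). The plate lies flat at (183,285) and the other cap is still on at (370,450).

```bash
python3 -c "
from h import *
print(hand_in())"
```

```text
the job is handed in; nothing more can be done
None
```

The job is handed in at about 14 s of the 53 s, with no verdict returned: the inlet-end cap loosened counter-clockwise (right-hand thread) and is held upright about 90 mm above the block, the lock plate lies flat on the bench, the other cap is still on, and nothing was seen to touch the bottle, elbow or wrench (the elbow was not in the last picture).

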